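# Top the slat tower and roof it with a plate

### The job

Lay the two loose wooden slats crosswise on top of the pair already lying on the clay burner, one above each of the burner's two clay ribs, centred and square, leaving the lower pair in place. Then draw the bare aluminium plate up out of the slotted rack, tip it to about halfway between upright and flat, and finish still holding it like a slanting roof centred over the tower, its lowest edge a good few centimetres above the top slats, touching nothing but the gripper. Leave the blue plates, the cup and the scoop where they are.

Things in the scene. Friction and masses are not known exactly. Their poses are not given: they have to be found in the camera images.
- burner: round terracotta burner, 136 mm across, fixed to the bench. Origin: centre of its underside, on the bench. Flat top 30 mm up; on that two clay ribs 12 mm wide, 92 mm long, 8 mm high (tops 38 mm up), running along the burner's y at its x = -30 and +30 mm. The lower slat pair lies across the ribs, so its upper faces are 50 mm up; slats laid on it have their centres 56 mm up, their tops 62 mm up
- slat_a_mid (a point): pale wooden slat, 100 x 18 x 12 mm (its own x, y, z; z up), about 22 g. Point at its centre. Lower pair: lies across the ribs along the burner's x, at burner y = +30 mm, loose
- slat_b_mid (a point): pale wooden slat, 100 x 18 x 12 mm (its own x, y, z; z up), about 22 g. Point at its centre. Lower pair: lies across the ribs along the burner's x, at burner y = -30 mm, loose
- slat_c_mid (a point): pale wooden slat, 100 x 18 x 12 mm (its own x, y, z; z up), about 22 g. Point at its centre. Lies flat on the bench at the robot's left, the nearer of the two; to be laid on the tower
- slat_d_mid (a point): pale wooden slat, 100 x 18 x 12 mm (its own x, y, z; z up), about 22 g. Point at its centre. Lies flat on the bench at the robot's left, the farther of the two; to be laid on the tower
- rack: dark wooden rack, fixed to the bench, base 135 x 165 x 8 mm (its x, y, z). Origin: centre of its underside. Three slots 7 mm wide at its y = -50, 0 and +50 mm, between upright blocks that reach 48 mm up; stops 22 mm high at both x ends. A plate must be lifted some 42 mm to leave its slot
- plate_mid (a point): bare aluminium-coloured flat square plate, 110 x 5 x 110 mm (its x, y, z), y is normal to its face, 0.13 to 0.2 kg. Point at its centre. It stands upright, loose, in one of the three slots, its centre 63 mm and its top edge 118 mm above the bench
- blue1_mid (a point): blue plate of the same size in another slot, to be left. Point at its centre, axes as for the bare plate
- blue2_mid (a point): blue plate of the same size in another slot, to be left. Point at its centre, axes as for the bare plate
- cup_mid (a point): red enamel cup, 80 mm across and 80 mm high, standing on the bench, to be left. Point at its centre, 40 mm up
- scoop_mid (a point): yellow plastic scoop, about 155 mm long, 50 mm wide, 28 mm high, lying on the bench, to be left. Point at the middle of its bowl, 14 mm up; its handle runs to its own -x
Mind the look-alikes: they are no part of the job. Leave any black look-alike of the part that bears slat_d_mid alone. What is shaped like the part that bears slat_c_mid but red is not meant.

How it is judged:
By the outcome, as a careful person would: the job done as asked, in the order asked, and still so for the second after the job is handed in, while the arm keeps its last pose, push and grip.
It also fails if it takes over 61 s, if anything falls off the work surface, if the arm or the gripper's body presses on something with over 40 N, if the wrist force passes 120 N, or if a joint passes its speed limit or range.

### The arm

A 7-joint arm with a two-finger parallel gripper is mounted at the origin on the work surface. World frame = base frame: x ahead of the robot, y to its left, z up, the work surface at z = 0. Lengths are in m, angles in rad, forces in N, time in s.
With the tool pointing down it reaches from about 0.425 to 0.875 m from the base axis. Payload 4.7 kg.
Tool frame: the origin (TCP) lies at the very end of the fingers, on their centre line; the grasp point (between the pads) lies 19 mm behind it; z points along the fingers, y is the line along which they close (so a half turn about z gives the same grasp; the last joint's range is limited). The gripper opens to 87 mm and grips with 3 to 60 N. Pads are 19 mm wide; open, the fingers measure 117 mm over their backs; the gripper's body (75 mm by 190 mm) begins 51 mm behind the grasp point.
Start: joints at [1.213, 0.321, -0.07, 1.45, 0.023, 1.371, -0.057], TCP at [0.236, -0.606, 0.223] pointing down, gripper open.
Joint ranges: [-2.86, 2.86], [-0.3, 2.09], [-1.38, 1.24], [0.06, 2.45], [-1.56, 4.7], [0.09, 2.05], [-2.69, 2.69]. Speed limits (rad/s): [2.57, 2.57, 3.14, 3.14, 3.14, 3.14, 3.14].

### API

Orientations are given as a rotation vector (axis times angle).
In Python, from bench import ctrl, imaging, ticket gives the robot as it stands.
- The arm moves only by the tool jog_arm, never from a script. Its argument "rows" is text: rows parted by semicolons, each of 7 numbers parted by spaces: the shift along the tool's x, y, z in cm, then the turn, a rotation vector about the tool's x, y, z in rad, then the closure, from -1 (fully open) to 1 (shut), so that 0 is half open. A call has 1 to 5 rows; each row shifts and turns the commanded pose from where the row before left it, along the tool's axes as they then stand; what a row does not reach is not made up. A row lasts 1/8 s, in which the tool goes at most 62.5 mm and 10.7 degrees, less where a joint would pass 70% of its speed; a pose out of reach is approached as far as the arm can. A call with a gripper value outside its range is refused whole. The fingers move at their own pace and stop on an object; "force" is the grip in N (left out, the last holds). Time passes only in rows, so rows that do not move let the fingers close. It gives the time, the measured TCP pose, the force, the opening and the grip force at its end, in the units of the state.
- ctrl.get_state(): the state, without advancing time (a new reading comes with each control period).
- imaging.get_image(name): name is "side" or "top" or "wrist"; returns a dict with "img" (420x560x3 uint8, blue, green, red), "vertical_fov" (degrees; the focal length in pixels is half the picture's height over the tangent of half this angle, whatever the lens; pixels are square), "cx", "cy" (the principal point, pixels), "origin" and "orientation" of the camera in the world. Camera axes: x right, y down, z forward; pixel columns grow to the right and rows downward; lengths in m; the calibration is good to about 2 mm. The wrist camera is an equidistant fisheye: a pixel r from the principal point sees the ray r / f radians off the axis. A picture is of the moment at which its call begins. There is no depth.
- ticket.close_job(): hands the job in; it is judged then, once.
The state is a dict: "time": time; "joint_positions": joint angles; "qd": joint speeds; "joint_torque": joint torques, N m; "position": TCP position; "tool_rot": TCP orientation; "ft_force": force on the tool from outside, world axes, zero at the start; "torque": the same for the moment, N m; "grip_width": opening from 0.0 (shut) to 1.0 (fully open); "grip_force": force on a finger pad.
Only numpy, scipy, OpenCV 4.12 (cv2) and the standard library are available. Lean on these libraries where they do the work, as an engineer would, in place of code of your own. Each camera call takes 0.05 s, during which the arm holds its last target. There are 200 camera calls.

## Working session

There is one attempt and no reset: what is moved stays moved. The work goes in short steps, Python scripts to look and compute and a tool call to move; the robot and the scene stay as the last step left them, time stands still between calls to the robot, and variables do not carry over. Pictures are saved under pics/ and viewed, at most 10 in all, crops included, and the job is handed in when it is done.

Besides the shell and the picture viewer there is one more tool, called by a JSON object that holds its "op" and its "data", one argument or row to a line. jog_arm: Moves the arm, as the interface text tells. Its arguments: {"type":"object","properties":{"rows":{"type":"string"},"force":{"type":"number"}},"required":["rows"]}

```bash
mkdir -p pics; ls
python3 - <<'E'
from bench import ctrl, imaging
import cv2,numpy as np
s=ctrl.get_state(); print({k:np.round(v,3).tolist() for k,v in s.items()})
for n in("top","side"):
    d=imaging.get_image(n); cv2.imwrite(f"pics/{n}0.png",d["img"]); print(n,{k:v for k,v in d.items() if k!="img"})
E
```

```text
pics
{'time': 0.0, 'joint_positions': [1.213, 0.322, -0.07, 1.452, 0.023, 1.371, -0.057], 'qd': [0.002, -0.0, -0.001, -0.002, 0.0, -0.001, -0.001], 'joint_torque': [0.0, -49.129, -0.404, -31.253, -0.064, 0.044, 0.0], 'position': [0.236, -0.605, 0.221], 'tool_rot': [-3.086, -0.58, 0.001], 'ft_force': [0.51, -0.421, -1.023], 'torque': [0.012, -0.025, 0.009], 'grip_force': 0.0, 'grip_width': 1.003}
top {'vertical_fov': 46.4790081965492, 'cx': 281.6964052623374, 'cy': 211.3276274825783, 'origin': array([0.46628515, 0.01393984, 1.1573063 ]), 'orientation': array([-2.21503836,  2.15897507, -0.13136946])}
side {'vertical_fov': 48.445511856162206, 'cx': 280.0003969293753, 'cy': 201.54600255307764, 'origin': array([0.33861983, 0.86457591, 0.75245037]), 'orientation': array([-0.3561354 ,  2.68181788, -1.35184524])}
```

View pics/top0.png

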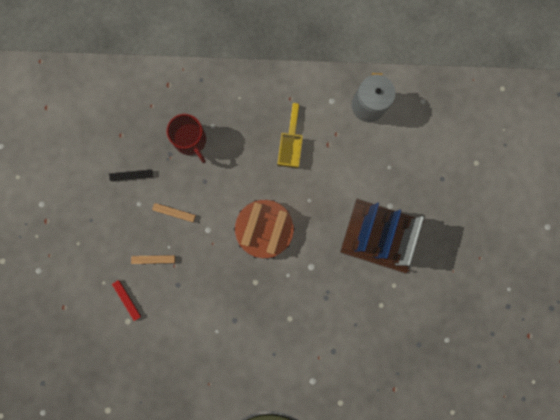

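View pics/side0.png

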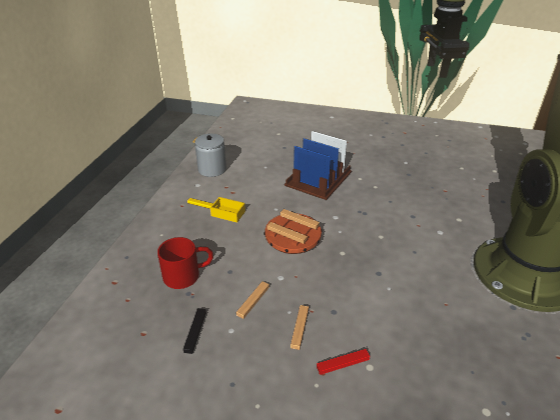

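Top view: the pale slats lie at (153,260), the nearer one (c), and (174,212), the farther one (d). Their look-alikes are black at (131,175) and red at (126,300). The bare plate is at (413,240), with blue plates at (370,226) and (392,235). The burner is at (265,229). I'll choose the two pale slats and the white-grey plate, and check them in one close crop.

Run:
```python
import cv2,numpy as np
a=cv2.imread("pics/top0.png")
def c(x,y,w,h,k): return cv2.resize(a[y:y+h,x:x+w],None,fx=k,fy=k,interpolation=cv2.INTER_CUBIC)
L=c(105,190,100,100,4); M=c(225,190,80,80,5) ; R=c(335,190,100,100,4)
out=np.zeros((600,800,3),np.uint8); out[:400,:400]=L; out[:400,400:]=M
cv2.imwrite("pics/crop1.png",np.clip(out[:400]*1.6,0,255)); cv2.imwrite("pics/crop2.png",np.clip(c(335,190,100,100,6)*1.6,0,255))
```

```text
[ WARN:0@0.041] global loadsave.cpp:1063 imwrite_ Unsupported depth image for selected encoder is fallbacked to CV_8U.
```

View pics/crop1.png

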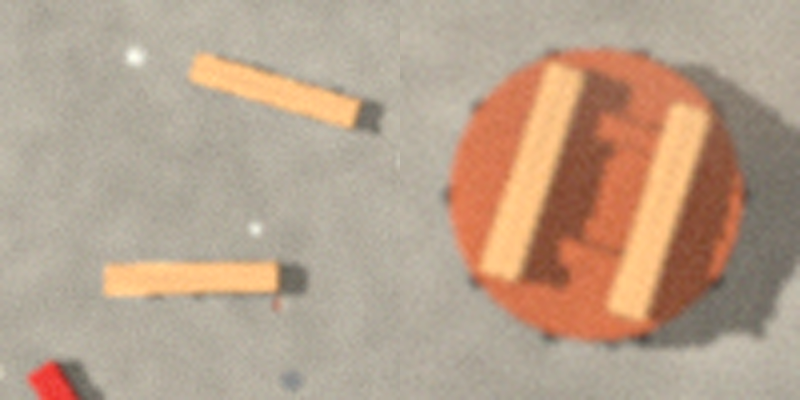

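View pics/crop2.png

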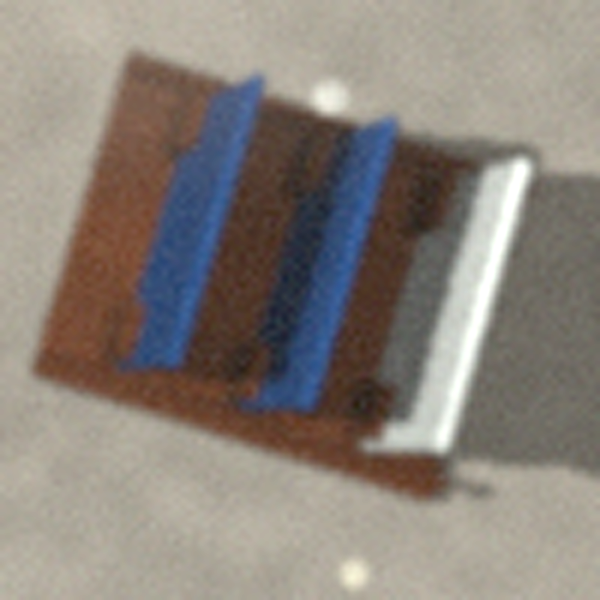

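The crops confirm it: two pale slats, clear of the red and black ones, the tower's lower pair, and the silver plate in the outermost slot beside two blue ones. Next I'll measure.

```bash
cat > h.py <<'E'
import numpy as np, cv2
from scipy.spatial.transform import Rotation as R
from bench import ctrl, imaging
def grab(n,save=None):
    d=imaging.get_image(n)
    if save: cv2.imwrite(f"pics/{save}.png",d["img"])
    return d
def p2w(d,uv,z):
    f=d["img"].shape[0]/2/np.tan(np.radians(d["vertical_fov"])/2)
    uv=np.atleast_2d(uv).astype(float)
    r=np.c_[(uv-[d["cx"],d["cy"]])/f,np.ones(len(uv))]
    r=R.from_rotvec(d["orientation"]).apply(r)
    return d["origin"]+r*((z-d["origin"][2])/r[:,2])[:,None]
def w2p(d,P):
    f=d["img"].shape[0]/2/np.tan(np.radians(d["vertical_fov"])/2)
    c=R.from_rotvec(d["orientation"]).inv().apply(np.atleast_2d(P)-d["origin"])
    return c[:,:2]/c[:,2:]*f+[d["cx"],d["cy"]]
def down(yaw): # tool z down, tool y at heading yaw (mod pi)
    return R.from_matrix(np.c_[[np.sin(yaw),-np.cos(yaw),0],[np.cos(yaw),np.sin(yaw),0],[0,0,-1]])
def delta(P,rot,base=None):
    s=ctrl.get_state(); p,r=(s["position"],R.from_rotvec(s["tool_rot"]))
    print("t",round(s["time"],2),"pos",np.round(p,4),"y-head",np.round(np.degrees(np.arctan2(*r.as_matrix()[[1,0],1])),2),"z",np.round(r.as_matrix()[:,2],3))
    print("shift cm",np.round(100*r.inv().apply(np.array(P)-p),2),"turn",np.round((r.inv()*rot).as_rotvec(),4),"grip",round(s["grip_width"],3),round(s["grip_force"],1),"F",np.round(s["ft_force"],1))
E
python3 - <<'E'
from h import *
d=grab("top"); hsv=cv2.cvtColor(d["img"],cv2.COLOR_BGR2HSV)
m=((hsv[...,0]>8)&(hsv[...,0]<22)&(hsv[...,2]>120)&(hsv[...,1]>60)).astype(np.uint8)
m[:190]=0
cs,_=cv2.findContours(m,cv2.RETR_EXTERNAL,cv2.CHAIN_APPROX_NONE)
for c in cs:
    if cv2.contourArea(c)<150: continue
    (u,v),wh,_=r=cv2.minAreaRect(c)
    z=.05 if u>220 else .012
    b=p2w(d,cv2.boxPoints(r),z); e=[b[1]-b[0],b[2]-b[1]]; l=max(e,key=np.linalg.norm)
    print(np.round((u,v),1),np.round(wh,1),"centre",np.round(p2w(d,(u,v),z)[0],4),"len",np.round([np.linalg.norm(x) for x in e],4),"axis deg",np.round(np.degrees(np.arctan2(l[1],l[0]))%180,1))
uv=lambda x,y:(x/6+335,y/6+190)
e=p2w(d,[uv(522,160),uv(444,452)],.118); print("plate top",e.round(4),e.mean(0).round(4),np.degrees(np.arctan2(*(e[0]-e[1])[[1,0]])),np.linalg.norm(e[0]-e[1]))
# burner circle
m=((hsv[...,0]<9)&(hsv[...,1]>110)).astype(np.uint8); m[:, :220]=0;m[:,310:]=0;m[:190]=0;m[275:]=0
c=max(cv2.findContours(m,cv2.RETR_EXTERNAL,cv2.CHAIN_APPROX_NONE)[0],key=cv2.contourArea)
(u,v),r=cv2.minEnclosingCircle(c); print("burner",u,v,r,p2w(d,(u,v),.03).round(4))
print(p2w(d,[(335+130/6,190+52/6),(335+36/6,190+375/6),(335+425/6,190+500/6)],.008).round(4))
delta([.5,0,.2],down(0))
E
```

```text
[152.  259.5] [ 9. 42.] centre [0.4527 0.2809 0.012 ] len [0.0966 0.0208] axis deg 91.4
[172.8 212.1] [42.8  8.6] centre [0.564  0.2379 0.012 ] len [0.02   0.1001] axis deg 74.2
[257.8 226.8] [47.  57.8] centre [0.5325 0.0378 0.05  ] len [0.1309 0.1071] axis deg 165.5
plate top [[ 0.5595 -0.3158  0.118 ]
 [ 0.4547 -0.2876  0.118 ]] [ 0.5071 -0.3017  0.118 ] -15.042568495428101 0.10847552538195003
burner 242.27272033691406 220.9545440673828 10.125859260559082 [[0.5463 0.0743 0.03  ]]
[[ 0.6081 -0.1942  0.008 ]
 [ 0.4797 -0.1585  0.008 ]
 [ 0.4346 -0.3121  0.008 ]]Traceback (most recent call last):
  File "<stdin>", line 19, in <module>
  File "h.py", line 19, in down
    return R.from_matrix(np.c_[[np.sin(yaw),-np.cos(yaw),0],[np.cos(yaw),np.sin(yaw),0],[0,0,-1]])
           ~~~~~~~~~~~~~^^^^^^^^^^^^^^^^^^^^^^^^^^^^^^^^^^^^^^^^^^^^^^^^^^^^^^^^^^^^^^^^^^^^^^^^^^
  File "scipy/spatial/transform/_rotation.pyx", line 1143, in scipy.spatial.transform._rotation.Rotation.from_matrix
ValueError: Non-positive determinant (left-handed or null coordinate frame) in rotation matrix 0: [[ 0.  1.  0.]
 [-1.  0.  0.]
 [ 0.  0. -1.]].
```

```bash
sed -i 's/np.sin(yaw),-np.cos(yaw),0\]/-np.sin(yaw),np.cos(yaw),0]/' h.py
python3 - <<'E'
from h import *
d=grab("top"); q=lambda P:np.array(P)/5.+[225,190]-.4
L=p2w(d,q([(150,62),(187,75),(120,282),(80,272)]),.05); Rr=p2w(d,q([(278,100),(312,112),(247,322),(205,308)]),.05)
for s in(L,Rr):
    a=(s[0]+s[1]-s[2]-s[3])/2; print(s.mean(0).round(4),np.linalg.norm(a),np.degrees(np.arctan2(a[1],a[0])))
print("tower",((L+Rr)/2).mean(0), "burner",p2w(d,q([(197,195)]),.03))
w=grab("wrist"); print(w["vertical_fov"],w["cx"],w["cy"],w["origin"],w["orientation"])
delta([.47,0.03,.25],down(np.radians(75)))
E
```

```text
[0.5384 0.0522 0.05  ] 0.0994711646981067 -16.4359318092046
[ 0.5228 -0.0054  0.05  ] 0.09977734390453145 -16.816306607777268
tower [0.53058617 0.02340338 0.05      ] burner [[0.52997544 0.02376789 0.03      ]]
65.70646984690485 278.8719283273492 204.85174895948413 [ 0.30699787 -0.57848871  0.3852823 ] [ 2.39668952 -1.63581345 -0.23226493]
t 0.25 pos [ 0.236  -0.6054  0.2221] y-head -68.7 z [-0.     0.001 -1.   ]
shift cm [ 44.88 -50.7   -2.76] turn [-5.000e-04 -9.000e-04 -2.508e+00] grip 1.0 0.0 F [-0.5 -0.3 -0.1]
```

{"op": "jog_arm", "data": {
  "rows": "3 -3.38 -0.18 0 0 0 0;3 -3.38 -0.18 0 0 0 0;3 -3.38 -0.18 0 0 0 0;3 -3.38 -0.18 0 0 0 0;3 -3.38 -0.18 0 0 0 0",
  "force": 20
}}

```text
time: 0.88
position: [0.3149, -0.3922, 0.2317]
tool_rot: [3.087, 0.581, 0.0]
ft_force: [0.8, 0.3, 0.2]
grip_width: 0.544
grip_force: 0.0
```

{"op": "jog_arm", "data": {
  "rows": "3 -3.38 -0.18 0 0 0 0;3 -3.38 -0.18 0 0 0 0;3 -3.38 -0.18 0 0 0 0;3 -3.38 -0.18 0 0 0 0;3 -3.38 -0.18 0 0 0 0"
}}

```text
time: 1.5
position: [0.3931, -0.1803, 0.2407]
tool_rot: [3.087, 0.581, 0.0]
ft_force: [0.6, -0.4, 0.5]
grip_width: 0.5
grip_force: 0.0
```

{"op": "jog_arm", "data": {
  "rows": "3 -3.38 -0.18 0 0 -0.18 0;3 -3.38 -0.18 0 0 -0.18 0;0 0 0 0 0 -0.18 0;0 0 0 0 0 -0.18 0;0 0 0 0 0 -0.18 0"
}}

```text
time: 2.12
position: [0.4163, -0.0946, 0.2442]
tool_rot: [2.521, 1.874, -0.0]
ft_force: [0.1, -0.1, 0.2]
grip_width: 0.5
grip_force: 0.0
```

Run:
```python
from h import *
delta([.4527,0.2809,.08],down(np.radians(1.4)))
w=grab("wrist","w1"); print(w["origin"],w["orientation"])
```

```text
t 2.12 pos [ 0.4163 -0.0946  0.2442] y-head -16.76 z [ 0. -0. -1.]
shift cm [37.01 -7.35 16.4 ] turn [ 2.00e-04  4.00e-04 -3.17e-01] grip 0.5 0.0 F [ 0.1 -0.1  0.2]
[ 0.43824004 -0.02237432  0.40756144] [ 2.83259449 -0.41611    -0.05761089]
```

{"op": "jog_arm", "data": {
  "rows": "5.29 -1.05 1 0 0 0 0;5.29 -1.05 1 0 0 0 0;5.29 -1.05 1 0 0 0 0;5.29 -1.05 1 0 0 0 0;5.29 -1.05 1 0 0 0 0"
}}

```text
time: 2.8
position: [0.4442, 0.1749, 0.1941]
tool_rot: [2.53, 1.861, 0.001]
ft_force: [1.1, -0.4, -0.4]
grip_width: 0.502
grip_force: 0.0
```

{"op": "jog_arm", "data": {
  "rows": "5.29 -1.05 2 0 0 0 0;5.29 -1.05 2 0 0 0 0;0 0 2 0 0 -0.16 0;0 0 2 0 0 -0.157 0;0 0 0 0 0 0 0"
}}

```text
time: 3.42
position: [0.454, 0.2801, 0.1127]
tool_rot: [-2.204, -2.236, 0.005]
ft_force: [-0.5, -0.2, 0.0]
grip_width: 0.497
grip_force: 0.0
```

Run:
```python
from h import *
w=grab("wrist","w2"); 
delta([.4527,0.2809,.003],down(np.radians(1.4)))
def fp(w,P):
    f=w["img"].shape[0]/2/np.tan(np.radians(w["vertical_fov"])/2)
    c=R.from_rotvec(w["orientation"]).inv().apply(np.atleast_2d(P)-w["origin"])
    n=np.linalg.norm(c[:,:2],axis=1); return c[:,:2]/n[:,None]*(np.arctan2(n,c[:,2])*f)[:,None]+[w["cx"],w["cy"]]
im=w["img"].copy()
ax=np.array([np.cos(np.radians(91.4)),np.sin(np.radians(91.4)),0]); n=np.array([-ax[1],ax[0],0]); c=np.array([.4527,.2809,.012])
for p in fp(w,[c+a*.05*ax+b*.009*n for a in(-1,1) for b in(-1,1)]): cv2.circle(im,tuple(np.round(p).astype(int)),3,(255,0,255),1)
cv2.imwrite("pics/w2m.png",im)
```

```text
t 3.48 pos [0.4549 0.2805 0.1138] y-head 0.77 z [-0.001 -0.    -1.   ]
shift cm [ 0.05 -0.2  11.09] turn [-0.0013  0.0001 -0.011 ] grip 0.496 0.0 F [-0.6  0.4 -0.2]
```

View pics/w2m.png

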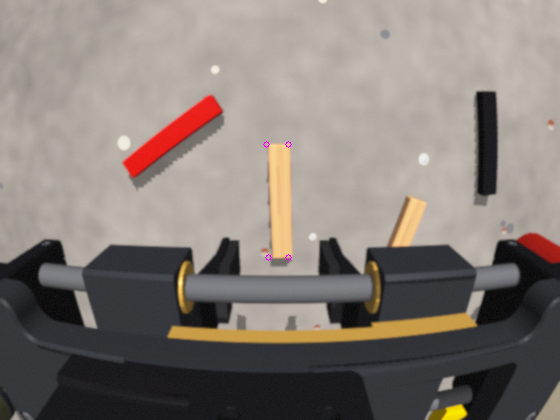

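Wrist view: slat c runs from (279,144) to (281,257), within about 2 px of the markers, with the fingers straddling it. So it's at x≈0.4545 and the alignment is good. Going down to grip.

{"op": "jog_arm", "data": {
  "rows": "0 0 4 0 0 0 0;0 0 3.5 0 0 0 0;0 0 2.5 0 0 0 0;0 0 1.1 0 0 0 0;0 0 0 0 0 0 0.6"
}}

```text
time: 4.1
position: [0.4556, 0.2807, 0.0036]
tool_rot: [2.203, 2.239, 0.0]
ft_force: [0.5, -0.2, -0.1]
grip_width: 0.449
grip_force: 0.0
```

{"op": "jog_arm", "data": {
  "rows": "0 0 0 0 0 0 1;0 0 0 0 0 0 1;0 0 0 0 0 0 1"
}}

```text
time: 4.47
position: [0.4558, 0.281, 0.004]
tool_rot: [2.201, 2.241, 0.002]
ft_force: [-1.0, -1.2, 4.6]
grip_width: 0.205
grip_force: 19.9
```

Run:
```python
from h import *
t=np.radians(-16.6); ex=np.array([np.cos(t),np.sin(t),0]); T=np.array([.5303,.0236,0])
print("A",T-.03*ex,"B",T+.03*ex)
delta(T-.03*ex+[0,0,.1],down(t))
```

```text
A [0.50155032 0.03217065 0.        ] B [0.55904968 0.01502935 0.        ]
t 4.47 pos [0.4558 0.281  0.004 ] y-head 1.02 z [ 0.001  0.    -1.   ]
shift cm [-24.95   4.15  -9.6 ] turn [ 0.0014 -0.0004  0.3075] grip 0.205 19.9 F [-1.  -1.2  4.6]
```

{"op": "jog_arm", "data": {
  "rows": "0 0 -4.6 0 0 0 1;0 0 -5 0 0 0 1;-5 0.83 0 0 0 0 1;-5 0.83 0 0 0 0 1;-5 0.83 0 0 0 0 1"
}}

```text
time: 5.1
position: [0.483, 0.1296, 0.0995]
tool_rot: [2.2, 2.241, 0.0]
ft_force: [0.1, 0.1, 0.0]
grip_width: 0.2
grip_force: 19.9
```

{"op": "jog_arm", "data": {
  "rows": "-5 0.83 0 0 0 0 1;-4.95 0.83 0 0 0 0 1;0 0 0 0 0 0.155 1;0 0 0 0 0 0.153 1;0 0 0 0 0 0 1"
}}

```text
time: 5.72
position: [0.5011, 0.0319, 0.0993]
tool_rot: [2.517, 1.879, -0.0]
ft_force: [-0.4, 0.2, -0.5]
grip_width: 0.201
grip_force: 19.9
```

```bash
cat >> h.py <<'E'
def fp(w,P):
    f=w["img"].shape[0]/2/np.tan(np.radians(w["vertical_fov"])/2)
    c=R.from_rotvec(w["orientation"]).inv().apply(np.atleast_2d(P)-w["origin"])
    n=np.linalg.norm(c[:,:2],axis=1); return c[:,:2]/n[:,None]*(np.arctan2(n,c[:,2])*f)[:,None]+[w["cx"],w["cy"]]
t=np.radians(-16.6); ex=np.array([np.cos(t),np.sin(t),0]); ey=np.array([-ex[1],ex[0],0]); T=np.array([.5303,.0236,0])
def mark(im,pts,col=(255,0,255)):
    for p in pts: cv2.circle(im,tuple(np.round(p).astype(int)),2,col,1)
def low(): return [T+a*.05*ex+(s*.03+b*.009)*ey+[0,0,.05] for s in(-1,1) for a in(-1,1) for b in(-1,1)]
E
python3 - <<'E'
from h import *
delta(T-.03*ex+[0,0,.054],down(t))
w=grab("wrist","w3"); im=w["img"].copy(); mark(im,fp(w,low())); cv2.imwrite("pics/w3m.png",im)
E
```

```text
t 5.72 pos [0.5011 0.0319 0.0993] y-head -16.53 z [ 0. -0. -1.]
shift cm [0.04 0.03 4.53] turn [0.0003 0.0003 0.0012] grip 0.201 19.9 F [-0.4  0.2 -0.5]
```

View pics/w3m.png

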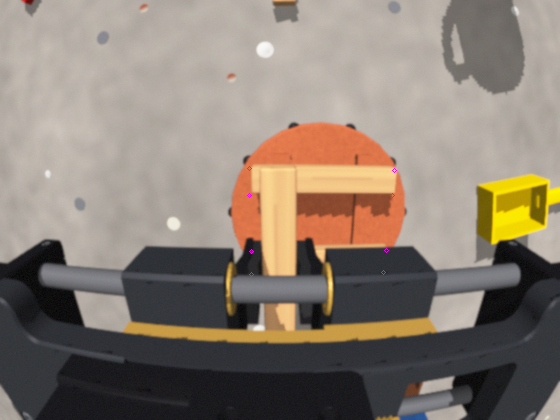

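The wrist view shows the held slat over the burner, its far end at (279,168). The lower slat y+ spans (252..396, 166..192), about 2 px off the markers. A closer crop with the held slat's expected corners will settle it.

Run:
```python
from h import *
w=grab("wrist"); im=w["img"]; s=ctrl.get_state()
k=5; crop=cv2.resize(im[115:260,235:395],None,fx=k,fy=k,interpolation=cv2.INTER_CUBIC)[:600]
r=R.from_rotvec(s["tool_rot"]).as_matrix(); p=s["position"]
g=fp(w,[p+.05*ey+b*.009*ex+[0,0,.0085] for b in(-1,1)])
ribs=fp(w,[T+.046*ey+(s_*.03+b*.006)*ex+[0,0,.038] for s_ in(-1,1) for b in(-1,1)])
sc=lambda q:(q-[235,115]+.5)*k
mark(crop,sc(g),(255,255,0)); mark(crop,sc(fp(w,low()))); mark(crop,sc(ribs),(0,255,0))
cv2.imwrite("pics/w4m.png",crop); print(g)
```

```text
[[259.65349753 166.39863427]
 [296.98642352 166.52974837]]
```

View pics/w4m.png

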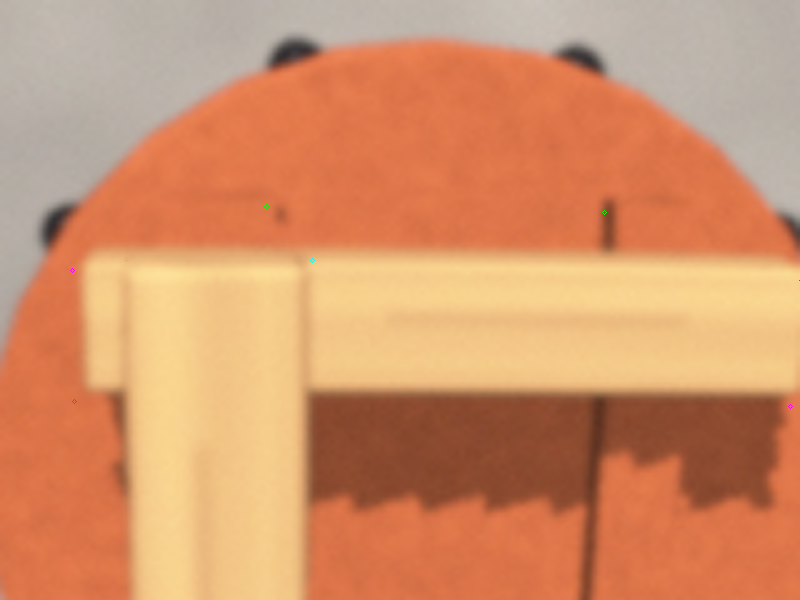

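The held slat matches its prediction. The tower sits about 1.7 mm further along burner +x and +y than the top view said, so I'll correct T, place slat c and release.

{"op": "jog_arm", "data": {
  "rows": "0.21 0.2 1 0 0 0 1;0 0 2 0 0 0 1;0 0 1 0 0 0 1;0 0 0.5 0 0 0 1;0 0 0 0 0 0 1"
}}

```text
time: 6.45
position: [0.5036, 0.0337, 0.0539]
tool_rot: [-2.518, -1.878, 0.0]
ft_force: [1.1, -0.3, 0.1]
grip_width: 0.202
grip_force: 20.0
```

```bash
sed -i 's/T=np.array.*/T=np.array([.5324,.0247,0])/' h.py
python3 - <<'E'
from h import *
delta(T-.03*ex+[0,0,.054],down(t))
E
```

```text
t 6.45 pos [0.5036 0.0337 0.0539] y-head -16.58 z [-0.  0. -1.]
shift cm [-0.04  0.02 -0.01] turn [-0.0005 -0.      0.0004] grip 0.202 20.0 F [ 1.1 -0.3  0.1]
```

{"op": "jog_arm", "data": {
  "rows": "0 0 0 0 0 0 0.45;0 0 0 0 0 0 0.2;0 0 0 0 0 0 0.1;0 0 -3 0 0 0 0.1;0 0 -5 0 0 0 0.1"
}}

```text
time: 7.08
position: [0.5022, 0.0333, 0.1336]
tool_rot: [-2.517, -1.876, 0.004]
ft_force: [0.8, -1.4, 0.2]
grip_width: 0.446
grip_force: 0.0
```

Run:
```python
from h import *
delta([.566,.239,.113],down(np.radians(-15.8)))
w=grab("wrist"); im=w["img"]; k=5
crop=cv2.resize(im[115:260,235:395],None,fx=k,fy=k,interpolation=cv2.INTER_CUBIC)[:600]
sc=lambda q:(q-[235,115]+.5)*k
mark(crop,sc(fp(w,low()))); mark(crop,sc(fp(w,[T+a*.05*ey+(b*.009-.03)*ex+[0,0,.062] for a in(-1,1) for b in(-1,1)])),(255,255,0))
cv2.imwrite("pics/w5m.png",crop)
```

```text
t 7.08 pos [0.5022 0.0333 0.1336] y-head -16.61 z [-0.004  0.001 -1.   ]
shift cm [21.54  0.25  2.06] turn [-0.0039  0.0003 -0.0141] grip 0.446 0.0 F [ 0.8 -1.4  0.2]
```

View pics/w5m.png

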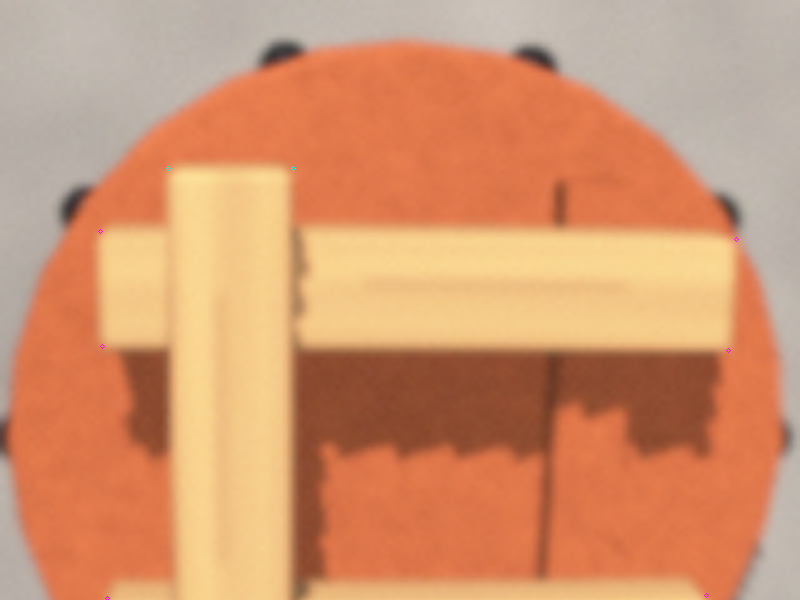

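Slat c lies exactly on its cyan markers (168..292, 168), and the lower pair is still on its magenta ones. On to slat d.

{"op": "jog_arm", "data": {
  "rows": "5.38 0.06 0 0 0 0 0;5.38 0.06 0 0 0 0 0;5.38 0.06 0 0 0 0 0;5.4 0.06 1 0 0 -0.014 0;0 0 1 0 0 0 0"
}}

```text
time: 7.75
position: [0.5664, 0.2456, 0.1137]
tool_rot: [-2.495, -1.902, -0.004]
ft_force: [-0.6, 1.0, -1.1]
grip_width: 0.496
grip_force: 0.0
```

Run:
```python
from h import *
a=np.radians(74.2); l=np.array([np.cos(a),np.sin(a),0]); n=np.array([l[1],-l[0],0]); c=np.array([.566,.239,.012])
delta([.566,.239,.0035],down(np.radians(-15.8)))
w=grab("wrist"); im=w["img"]; k=4; x0,y0=180,110
crop=cv2.resize(im[y0:y0+150,x0:x0+200],None,fx=k,fy=k,interpolation=cv2.INTER_CUBIC)
mark(crop,(fp(w,[c+i*.05*l+j*.009*n for i in(-1,1) for j in(-1,1)])-[x0,y0]+.5)*k)
cv2.imwrite("pics/w6m.png",crop)
```

```text
t 7.75 pos [0.5664 0.2456 0.1137] y-head -15.37 z [-0.001  0.005 -1.   ]
shift cm [-0.69  0.16 11.02] turn [-0.0019 -0.0044  0.0075] grip 0.496 0.0 F [-0.6  1.  -1.1]
```

View pics/w6m.png

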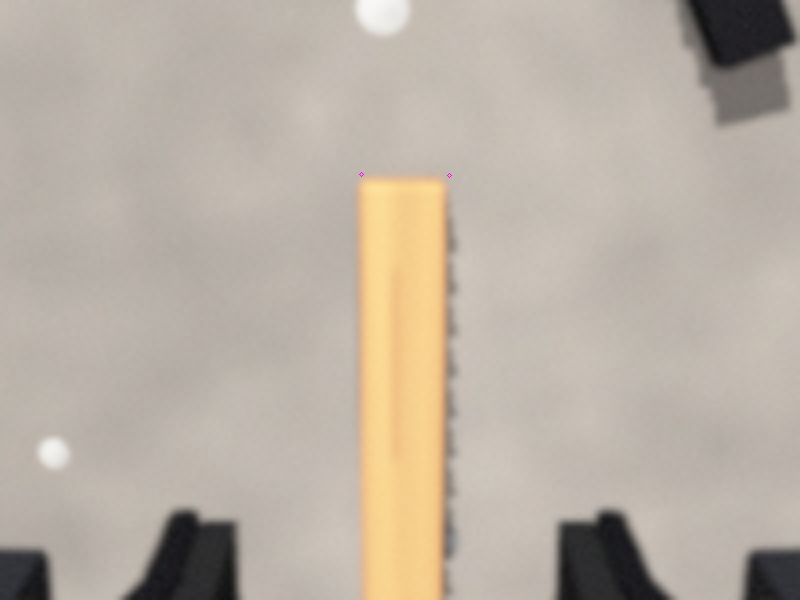

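{"op": "jog_arm", "data": {
  "rows": "0 0 0 0 0 0 0"
}}

```text
time: 7.92
position: [0.5675, 0.2374, 0.1134]
tool_rot: [2.507, 1.893, -0.003]
ft_force: [0.0, -0.3, -0.1]
grip_width: 0.5
grip_force: 0.0
```

Run:
```python
from h import *
delta([.5654,.238,.0035],down(np.radians(-15.8)))
```

```text
t 7.92 pos [0.5675 0.2374 0.1134] y-head -15.9 z [-0.001 -0.002 -1.   ]
shift cm [ 0.02 -0.21 10.99] turn [-0.0005  0.0018 -0.0017] grip 0.5 0.0 F [ 0.  -0.3 -0.1]
```

{"op": "jog_arm", "data": {
  "rows": "0 -0.15 3.5 0 0 0 0.1;0 0 3.5 0 0 0 0.1;0 0 2.5 0 0 0 0.1;0 0 1.5 0 0 0 0.1;0 0 0 0 0 0 0.4"
}}

```text
time: 8.55
position: [0.5661, 0.238, 0.0037]
tool_rot: [2.507, 1.892, -0.002]
ft_force: [-0.9, -0.2, -0.4]
grip_width: 0.394
grip_force: 0.0
```

{"op": "jog_arm", "data": {
  "rows": "0 0 0 0 0 0 1;0 0 0 0 0 0 1;0 0 0 0 0 0 1"
}}

```text
time: 8.93
position: [0.5669, 0.2399, 0.0054]
tool_rot: [2.505, 1.894, 0.003]
ft_force: [-0.2, -1.4, 3.9]
grip_width: 0.197
grip_force: 20.0
```

Run:
```python
from h import *
delta(T+.03*ex+[0,0,.113],down(t))
```

```text
t 8.93 pos [0.5669 0.2399 0.0054] y-head -15.82 z [ 0.002  0.    -1.   ]
shift cm [-21.68   5.56 -10.77] turn [ 0.0017 -0.0007  0.0137] grip 0.197 20.0 F [-0.2 -1.4  3.9]
```

{"op": "jog_arm", "data": {
  "rows": "0 0 -5.2 0 0 0 1;0 0 -5.2 0 0 0 1;-5.4 1.39 0 0 0 0 1;-5.4 1.39 0 0 0 0 1;-5.4 1.39 0 0 0 0.0137 1"
}}

```text
time: 9.55
position: [0.562, 0.0708, 0.1085]
tool_rot: [2.518, 1.877, 0.001]
ft_force: [1.0, -0.1, -0.7]
grip_width: 0.204
grip_force: 20.0
```

{"op": "jog_arm", "data": {
  "rows": "-5.4 1.39 0 0 0 0 1;0 0 0 0 0 0 1;0 0 0 0 0 0 1"
}}

```text
time: 9.93
position: [0.56, 0.0172, 0.1084]
tool_rot: [-2.519, -1.877, -0.001]
ft_force: [-1.0, 0.4, 0.2]
grip_width: 0.204
grip_force: 20.0
```

Run:
```python
from h import *
for i in range(2):
  delta(T+.03*ex+[0,0,.054],down(t))
  w=grab("wrist")
s=ctrl.get_state(); p=s["position"]
k=5; x0,y0=195,115
crop=cv2.resize(w["img"][y0:y0+120,x0:x0+160],None,fx=k,fy=k,interpolation=cv2.INTER_CUBIC)
sc=lambda q:(q-[x0,y0]+.5)*k
mark(crop,sc(fp(w,low()))); mark(crop,sc(fp(w,[p+.05*ey+b*.009*ex+[0,0,.0085] for b in(-1,1)])),(255,255,0))
cv2.imwrite("pics/w7m.png",crop)
```

```text
t 9.93 pos [0.56   0.0172 0.1084] y-head -16.6 z [ 0.     0.001 -1.   ]
shift cm [-0.07  0.14  5.44] turn [ 0.0002 -0.0007 -0.0001] grip 0.204 20.0 F [-1.   0.4  0.2]
t 9.97 pos [0.56   0.0183 0.1084] y-head -16.49 z [ 0.     0.001 -1.   ]
shift cm [-0.18  0.17  5.44] turn [ 0.0002 -0.0009  0.0019] grip 0.201 20.0 F [-0.8  0.5  0.4]
```

View pics/w7m.png

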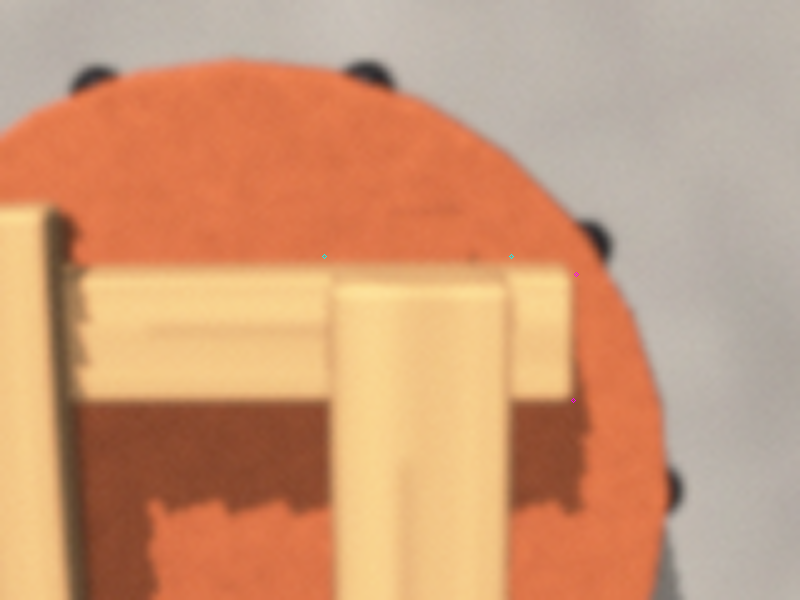

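The held slat's far end is at (420,280) against a predicted 257, so it sits about 2 mm towards −y from the TCP. Correcting for that and lowering.

{"op": "jog_arm", "data": {
  "rows": "0.08 0.14 1 0 0 0 1;0 0 2 0 0 0 1;0 0 1.5 0 0 0 1;0 0 0.85 0 0 0 1;0 0 0 0 0 0 1"
}}

```text
time: 10.65
position: [0.5614, 0.0173, 0.0542]
tool_rot: [-2.518, -1.878, 0.001]
ft_force: [0.2, 0.7, -0.5]
grip_width: 0.202
grip_force: 20.0
```

Run:
```python
from h import *
delta(T+.03*ex+.002*ey+[0,0,.0545],down(t))
```

```text
t 10.65 pos [0.5614 0.0173 0.0542] y-head -16.57 z [-0.001  0.    -1.   ]
shift cm [ 0.08  0.01 -0.03] turn [-0.0008  0.0001  0.0005] grip 0.202 20.0 F [ 0.2  0.7 -0.5]
```

{"op": "jog_arm", "data": {
  "rows": "0.05 0 0 0 0 0 1;0 0 0 0 0 0 0.45;0 0 0 0 0 0 0.2;0 0 0 0 0 0 0.15;0 0 -3 0 0 0 0.15"
}}

```text
time: 11.28
position: [0.5597, 0.0171, 0.0829]
tool_rot: [-2.516, -1.876, 0.006]
ft_force: [1.1, 0.5, 1.1]
grip_width: 0.415
grip_force: 0.0
```

{"op": "jog_arm", "data": {
  "rows": "0 0 -5 0 0 0 0.15;-2.5 -2.5 -3 0 0 0 0.15;0 0 0 0 0 0 0.15;0 0 0 0 0 0 0.15"
}}

```text
time: 11.78
position: [0.5306, 0.0004, 0.1642]
tool_rot: [2.519, 1.877, -0.0]
ft_force: [-0.7, 0.5, -0.1]
grip_width: 0.424
grip_force: 0.0
```

Run:
```python
from h import *
w=grab("wrist"); im=w["img"]; k=4
top=[T+a*.05*ey+(s_*.03+b*.009)*ex+[0,0,.062] for s_ in(-1,1) for a in(-1,1) for b in(-1,1)]
q=fp(w,top); x0,y0=(np.maximum(fp(w,T+[0,0,.06])[0]-[100,75],0)).astype(int)
crop=cv2.resize(im[y0:y0+150,x0:x0+200],None,fx=k,fy=k,interpolation=cv2.INTER_CUBIC)
sc=lambda q:(q-[x0,y0]+.5)*k
mark(crop,sc(fp(w,low()))); mark(crop,sc(q),(255,255,0))
cv2.imwrite("pics/w8m.png",crop)
# plate: top-view estimate, corrected
delta([.509,-.3007,.2],down(np.radians(-105.3)))
```

```text
t 11.82 pos [0.5304 0.0008 0.1638] y-head -16.59 z [-0.001  0.    -1.   ]
shift cm [-29.5    6.55  -3.63] turn [-8.0000e-04  7.0000e-04  1.5483e+00] grip 0.425 0.0 F [0.8 0.1 0.2]
```

View pics/w8m.png

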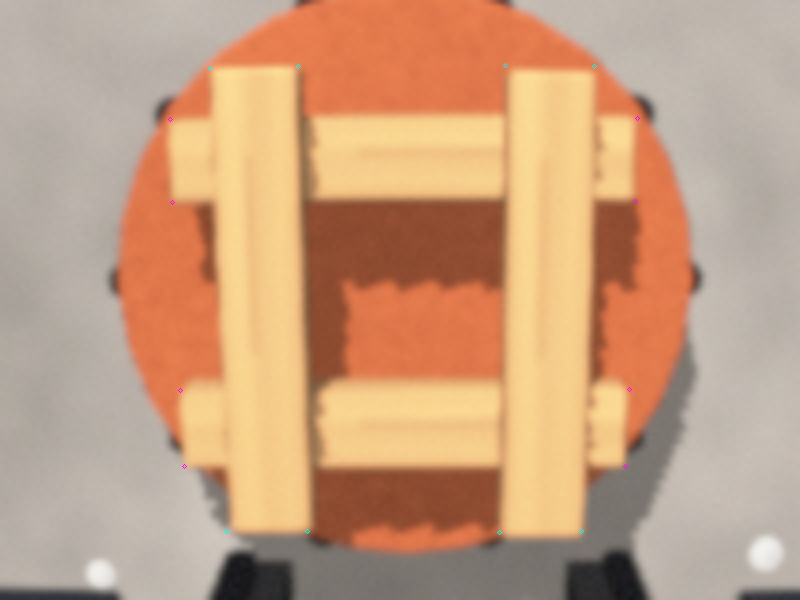

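The tower is complete. Both top slats lie on the cyan markers, the right one about 1 mm low, and the lower pair hasn't moved. That made 11 viewed pictures against a limit of 10, so from here I'll check by image code and numbers only. Next is the plate.

{"op": "jog_arm", "data": {
  "rows": "-4.92 1.09 -1.2 0 0 0 0.15;-4.92 1.09 -1.2 0 0 0 0.15;-4.92 1.09 -1.2 0 0 0 0.15;-4.92 1.09 0 0 0 0 0.15;-4.92 1.09 0 0 0 0 0.15"
}}

```text
time: 12.45
position: [0.5126, -0.2516, 0.1993]
tool_rot: [-2.516, -1.878, -0.0]
ft_force: [0.9, 0.0, 0.1]
grip_width: 0.424
grip_force: 0.0
```

{"op": "jog_arm", "data": {
  "rows": "-4.9 1.1 0 0 0 0.1 0.15;0 0 0 0 0 0.17 0.15;0 0 0 0 0 0.17 0.15;0 0 0 0 0 0.17 0.15;0 0 0 0 0 0.17 0.15"
}}

```text
time: 13.08
position: [0.5093, -0.3, 0.1986]
tool_rot: [-3.042, -0.771, 0.002]
ft_force: [-0.0, -0.3, 0.5]
grip_width: 0.428
grip_force: 0.0
```

{"op": "jog_arm", "data": {
  "rows": "0 0 0 0 0 0.17 0.15;0 0 0 0 0 0.17 0.15;0 0 0 0 0 0.17 0.15;0 0 0 0 0 0.17 0.15;0 0 0 0 0 0.09 0.15"
}}

```text
time: 13.7
position: [0.5094, -0.2999, 0.1986]
tool_rot: [-3.111, 0.424, 0.004]
ft_force: [0.3, -0.3, -0.1]
grip_width: 0.426
grip_force: 0.0
```

{"op": "jog_arm", "data": {
  "rows": "0 0 0 0 0 0 0.15;0 0 0 0 0 0 0.15"
}}

```text
time: 13.95
position: [0.5093, -0.3003, 0.1996]
tool_rot: [-3.113, 0.417, 0.002]
ft_force: [0.6, -1.1, -0.3]
grip_width: 0.423
grip_force: 0.0
```

Run:
```python
from h import *
delta([.509,-.3007,.2],down(np.radians(-105.3)))
w=grab("wrist","w9"); im=w["img"]
a=np.radians(-15.3); u=np.array([np.cos(a),np.sin(a),0]); n=np.array([-u[1],u[0],0]); c=np.array([.509,-.3007,.118])
print("expected corners",fp(w,[c+i*.055*u+j*.0025*n for i in(-1,1) for j in(-1,1)]).round(1).tolist())
f=im.astype(int); m=((f.min(2)>150)&(f.max(2)-f.min(2)<30)).astype(np.uint8)
n_,lab,st,ce=cv2.connectedComponentsWithStats(m)
for i in range(1,n_):
    if st[i,4]>60: print(st[i],ce[i].round(1),cv2.minAreaRect(np.argwhere(lab==i)[:,::-1].astype(np.float32)))
print(ctrl.get_state()["joint_positions"].round(2) if hasattr(ctrl.get_state()["joint_positions"],"round") else ctrl.get_state()["joint_positions"])
```

```text
t 13.95 pos [ 0.5093 -0.3003  0.1996] y-head -105.27 z [-0.001  0.001 -1.   ]
shift cm [-0.01  0.05 -0.04] turn [-0.0008  0.0014  0.0005] grip 0.423 0.0 F [ 0.6 -1.1 -0.3]
expected corners [[281.7, 273.6], [275.8, 273.6], [282.3, 141.9], [275.6, 141.9]]
[    0     0   560   276 99536] [294.8 109.2] ((279.5, 137.5), (275.0, 559.0), 90.0)
[  0 221  18  42 445] [  5.9 244.4] ((8.5, 241.5), (41.0, 17.0), 90.0)
[183 237  34  35 554] [204.1 249.4] ((204.29261779785156, 248.08251953125), (36.66484832763672, 29.217771530151367), 48.6522216796875)
[ 75 291  31  39 749] [ 89.9 309.5] ((89.86238098144531, 310.0412902832031), (45.01784133911133, 19.82700538635254), 73.3007583618164)
[457 291  27  36 626] [469.7 306.7] ((468.76153564453125, 306.6284484863281), (19.827003479003906, 38.12148666381836), 16.699243545532227)
[ 225  303  108   27 2340] [278.8 316.6] ((278.5, 316.0), (26.0, 107.0), 90.0)
[430 377  24  15 242] [441.9 384.2] ((441.5159912109375, 384.0880126953125), (11.627554893493652, 25.133405685424805), 79.69515228271484)
[  0 384  23  36 435] [  7.3 407.1] ((11.0, 401.5), (35.0, 22.0), 90.0)
[ 0.97  0.25 -0.56  1.62  0.14  1.31 -1.46]
```

Run:
```python
import cv2; im=cv2.imread("pics/w9.png")
print(list(range(262,296)))
for r in (150,175,200,225): print(r, im[r,262:296,1].tolist())
print("col", im[128:156,279,1].tolist()); print("blue cols row180",[c for c in range(560) if im[180,c,0]>1.8*im[180,c,2]+20])
```

```text
[262, 263, 264, 265, 266, 267, 268, 269, 270, 271, 272, 273, 274, 275, 276, 277, 278, 279, 280, 281, 282, 283, 284, 285, 286, 287, 288, 289, 290, 291, 292, 293, 294, 295]
150 [67, 70, 69, 68, 67, 67, 69, 68, 68, 68, 66, 64, 67, 85, 153, 245, 255, 255, 255, 255, 250, 217, 151, 92, 69, 67, 65, 67, 66, 67, 67, 68, 65, 65]
175 [63, 64, 65, 66, 64, 65, 64, 65, 63, 63, 67, 64, 74, 129, 228, 255, 255, 255, 255, 253, 233, 173, 112, 75, 68, 67, 65, 66, 64, 66, 65, 65, 66, 67]
200 [64, 65, 65, 66, 65, 66, 65, 64, 63, 62, 65, 65, 78, 149, 242, 255, 255, 255, 255, 248, 217, 151, 95, 70, 61, 64, 65, 65, 65, 65, 66, 64, 65, 65]
225 [93, 90, 92, 92, 95, 93, 92, 83, 77, 68, 67, 69, 106, 199, 253, 255, 255, 255, 253, 232, 174, 117, 81, 67, 65, 66, 65, 66, 67, 69, 70, 72, 77, 82]
col [59, 63, 62, 68, 89, 120, 142, 152, 154, 162, 177, 189, 203, 232, 253, 255, 255, 255, 255, 255, 255, 255, 255, 255, 255, 255, 255, 255]
blue cols row180 [155, 156, 157, 158, 159, 160, 161, 162, 163, 164, 165, 166, 167, 168, 169, 170, 171, 172, 173, 174, 175, 176, 177, 178, 179, 180, 181, 182, 183, 184, 185, 186, 187, 188, 189, 190, 191, 213, 214, 215, 216, 217, 218, 219, 220, 221, 222, 223, 224, 225, 226, 227, 228, 229, 230, 231, 232, 233, 234]
```

{"op": "jog_arm", "data": {
  "rows": "0 0 4 0 0 0.012 0.2;0 0 4 0 0 0 0.2;0 0 3 0 0 0 0.2;0 0 2.4 0 0 0 0.2;0 0 0 0 0 0 0.6"
}}

```text
time: 14.62
position: [0.5076, -0.3, 0.0646]
tool_rot: [-3.109, 0.438, 0.006]
ft_force: [0.2, -0.0, 0.2]
grip_width: 0.348
grip_force: 0.0
```

{"op": "jog_arm", "data": {
  "rows": "0 0 0 0 0 0 0.8;0 0 0 0 0 0 1;0 0 0 0 0 0 1;0 0 0 0 0 0 1;0 0 0 0 0 0 1",
  "force": 50
}}

```text
time: 15.25
position: [0.5098, -0.301, 0.0678]
tool_rot: [3.11, -0.44, 0.002]
ft_force: [-1.0, 1.6, 5.7]
grip_width: 0.059
grip_force: 50.0
```

{"op": "jog_arm", "data": {
  "rows": "0 0 -1.5 0 0 0 1;0 0 -2 0 0 0 1;0 0 -2.5 0 0 0 1;0 0 -3 0 0 0 1;0 0 -3 0 0 0 1"
}}

```text
time: 15.88
position: [0.5091, -0.3008, 0.1887]
tool_rot: [3.11, -0.439, 0.001]
ft_force: [0.3, -0.9, -2.3]
grip_width: 0.049
grip_force: 50.0
```

{"op": "jog_arm", "data": {
  "rows": "0 0 -3.5 0 0 0 1;0 0 -3.5 0 0 0 1;0 0 -1 0 0 0 1;0 0 0 0 0 0 1"
}}

```text
time: 16.38
position: [0.5092, -0.3008, 0.267]
tool_rot: [3.11, -0.44, 0.001]
ft_force: [0.3, 0.5, -2.7]
grip_width: 0.054
grip_force: 50.0
```

Run:
```python
from h import *
grab("side","s1")
# final: plate centre c0 above tower; centre is d ahead of TCP along tool z
d=.003
for sgn in(1,-1):
    r=down(np.radians(-106.6))*R.from_rotvec([sgn*np.pi/4,0,0]); z=r.as_matrix()[:,2]
    print(sgn,"z",z.round(3)); delta(T+[0,0,.165]-d*z,r)
```

```text
1 z [ 0.202  0.678 -0.707]
t 16.43 pos [ 0.5086 -0.3006  0.2658] y-head -106.09 z [-0.001  0.    -1.   ]
shift cm [ -6.72 -31.7    9.88] turn [0.7853 0.0047 0.0079] grip 0.054 50.0 F [ 1.  -0.3 -2.2]
-1 z [-0.202 -0.678 -0.707]
t 16.43 pos [ 0.5086 -0.3006  0.2658] y-head -106.09 z [-0.001  0.    -1.   ]
shift cm [ -6.71 -32.13   9.88] turn [-0.7855 -0.0022  0.0089] grip 0.054 50.0 F [ 1.  -0.3 -2.2]
```

{"op": "jog_arm", "data": {
  "rows": "-0.84 -3.98 0 0 0 0 1;-0.84 -3.98 0 0 0 0 1;-0.84 -3.98 0 0 0 0 1;-0.84 -3.98 0 0 0 0 1;-0.84 -3.98 0 0 0 0 1"
}}

```text
time: 17.05
position: [0.5228, -0.0965, 0.2647]
tool_rot: [-3.11, 0.44, 0.005]
ft_force: [0.8, -0.1, -1.5]
grip_width: 0.056
grip_force: 50.0
```

{"op": "jog_arm", "data": {
  "rows": "-0.84 -3.98 0 0 0 0 1;-0.84 -3.98 0 0 0 0 1;-0.84 -3.98 0 0 0 0.008 1;0 0 0 0 0 0 1"
}}

```text
time: 17.55
position: [0.5316, 0.0285, 0.2652]
tool_rot: [-3.109, 0.44, 0.004]
ft_force: [-0.9, -0.0, -1.9]
grip_width: 0.057
grip_force: 50.0
```

{"op": "jog_arm", "data": {
  "rows": "0 0 0 0.13 0 0 1;0 0 0 0.13 0 0 1;0 0 0 0.13 0 0 1;0 0 0 0 0 0 1"
}}

```text
time: 18.05
position: [0.5314, 0.019, 0.2641]
tool_rot: [-2.726, 0.409, -0.074]
ft_force: [-0.2, 0.3, -1.5]
grip_width: 0.052
grip_force: 50.0
```

Run:
```python
from h import *
r=down(np.radians(-106.6))*R.from_rotvec([np.pi/4,0,0]); z=r.as_matrix()[:,2]
delta(T+[0,0,.165]-.003*z,r); print(np.round(ctrl.get_state()["joint_positions"],2))
```

```text
t 18.05 pos [0.5314 0.019  0.2641] y-head -107.11 z [ 0.107  0.362 -0.926]
shift cm [-0.03  3.33  9.11] turn [ 0.398  -0.0005 -0.0084] grip 0.052 50.0 F [-0.2  0.3 -1.5]
[ 0.87  0.04 -0.7   1.76 -0.37  1.32 -1.61]
```

{"op": "jog_arm", "data": {
  "rows": "0 0 0 0.133 0 0 1;0 0 0 0.133 0 0 1;0 0 0 0.132 0 -0.005 1;0 0 0 0 0 0 1;0 0 0 0 0 0 1"
}}

```text
time: 18.68
position: [0.5329, 0.0253, 0.267]
tool_rot: [-2.337, 0.33, -0.141]
ft_force: [0.3, 0.5, -1.4]
grip_width: 0.057
grip_force: 50.0
```

Run:
```python
from h import *
r=down(np.radians(-106.6))*R.from_rotvec([np.pi/4,0,0]); z=r.as_matrix()[:,2]
delta(T+[0,0,.165]-.003*z,r); print(np.round(ctrl.get_state()["joint_positions"],2))
```

```text
t 18.68 pos [0.5329 0.0253 0.267 ] y-head -105.98 z [ 0.199  0.678 -0.707]
shift cm [-0.07  7.26  6.86] turn [0.     0.003  0.0077] grip 0.057 50.0 F [ 0.3  0.5 -1.4]
[ 1.    0.11 -0.63  1.85 -0.74  1.36 -1.26]
```

{"op": "jog_arm", "data": {
  "rows": "0 1.8 1.7 0 0 0 1;0 1.8 1.7 0 0 0 1;0 1.8 1.7 0 0 0 1;-0.05 1.8 1.7 0 0 0.004 1;0 0 0 0 0 0 1"
}}

```text
time: 19.3
position: [0.5313, 0.0232, 0.1673]
tool_rot: [-2.335, 0.335, -0.138]
ft_force: [-0.2, 0.1, -1.1]
grip_width: 0.054
grip_force: 50.0
```

{"op": "jog_arm", "data": {
  "rows": "0 0 0 0 0 0 1;0 0 0 0 0 0 1"
}}

```text
time: 19.55
position: [0.5328, 0.0214, 0.169]
tool_rot: [-2.335, 0.336, -0.144]
ft_force: [-0.3, -0.3, -1.1]
grip_width: 0.052
grip_force: 50.0
```

Run:
```python
from h import *
r=down(np.radians(-106.6))*R.from_rotvec([np.pi/4,0,0]); z=r.as_matrix()[:,2]
for n in("side","top"):
    s=ctrl.get_state(); p=s["position"]; m=R.from_rotvec(s["tool_rot"]).as_matrix()
    d=grab(n,n+"9"); im=d["img"].astype(int)
    c=p+.003*m[:,2]; q=w2p(d,[c+a*.055*m[:,0]+b*.055*m[:,2]+e*.0025*m[:,1] for a in(-1,1) for b in(-1,1) for e in (-1,)])
    print(n,"plate corners expected",q.round(0).tolist())
    mk=((im.min(2)>165)&(im.max(2)-im.min(2)<45)).astype(np.uint8)
    x0,y0=np.maximum(q.min(0)-40,0).astype(int); x1,y1=(q.max(0)+40).astype(int)
    sub=mk[y0:y1,x0:x1]; k,l,st,ce=cv2.connectedComponentsWithStats(sub)
    for i in np.argsort(-st[1:,4])[:3]+1:
        cn=cv2.findContours((l==i).astype(np.uint8),0,2)[0][0]; print(st[i],(cv2.approxPolyDP(cn,5,True)[:,0]+[x0,y0]).tolist())
delta(T+[0,0,.165]-.003*z,r)
# slats in top image still visible?
```

```text
side plate corners expected [[324.0, 166.0], [306.0, 213.0], [281.0, 153.0], [263.0, 197.0]]
[  41   42   60   60 1985] [[281, 154], [264, 198], [305, 213], [323, 167], [305, 162], [294, 182], [287, 178], [294, 158]]
[111 105   4   2   7] [[334, 217]]
[52 97  2  1  2] [[275, 209]]
top plate corners expected [[273.0, 255.0], [237.0, 243.0], [290.0, 201.0], [254.0, 194.0]]
[ 42  43  37  59 778] [[254, 196], [239, 243], [272, 254], [273, 246], [252, 238], [265, 198]]
[90 50  2  2  3] [[287, 203]]
t 19.65 pos [0.5324 0.0212 0.1685] y-head -106.36 z [ 0.202  0.679 -0.706]
shift cm [-0.1   0.01  0.18] turn [-0.0017 -0.0001  0.0029] grip 0.052 50.0 F [-0.3  0.  -1.4]
```

The plate's corners match the expected ones in both views to within about 1 px. It hasn't slipped, is tilted 45° and is centred, with its low edge about 6 cm above the slats. Handing in.

```bash
python3 -c "
from bench import ticket; print(ticket.close_job())"
```

```text
the job is handed in; nothing more can be done
None
```

I handed the job in at about 20 s: both loose slats are square on the tower (one about 1 mm off along its length), and the bare plate is held at 45° over its centre, low edge about 6 cm above the top slats; I viewed 11 pictures, one over the limit of 10.

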